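# Brush off the sampler deck, tuck the cover strip under the splash flap and hold it down

## Task

With the bench brush, sweep the three loose bottle caps off the steel deck of the tube sampler into the waste tray at its front edge, without touching them with the fingers, and set the brush back down on the bench. Then take the white cover strip by its upturned lip and, keeping it low and level on the deck, slide its plain back edge under the sloping splash flap, centred and square, home against the stop bar, without lifting the flap. Finish while still gripping the strip by the lip and pressing it firmly flat on the deck (about one kilogram of push), so that a colleague can screw it down: do not let go, and leave everything else on the bench where it is.

Things in the scene. Friction and masses are not known exactly. Their poses are not given: they have to be found in the camera images.
- deck: Steel deck of a low bench tube sampler (fixed; stands differently each time). Origin on its top face, 40 mm above the bench, mid width, right below the flap's lowest line. x into the machine, y along the flap, z up. Width 280 mm, no rim; bare from the front edge (x -130 mm) to the flap (x 0). Under the flap a fixed stop bar, 8 mm high, has its face at x +30 mm.
- sampler: The whole sampler, fixed. Origin on the bench, 40 mm below the deck's origin, same axes. White housing from x = +70 mm to +240 mm, 280 mm wide, rising 90 mm above the deck (a small probe carriage on its roof to 120 mm).
- flap (a joint): Hinge of the splash flap, rad: 0 = down at rest on its own stop (it cannot go lower), grows as the free edge is lifted. It swings freely, 0.18 kg, only its weight holds it down; 0.1 rad lifts the free edge 6 mm.
- flap_edge (a point): Middle of the splash flap's lowest line, on its underside. The flap is a 3 mm aluminium sheet, 220 mm along deck y, hinged at deck x +60, z 31 mm, sloping down towards the operator to this line: at rest deck x 0, 7 mm above the deck. From there a kicked-up lip goes 8 mm on towards the operator, rising to 15 mm above the deck.
- tray: Open steel waste tray (fixed) on the bench under the deck's front edge: 125 x 270 mm, 25 mm high, 3 mm walls; origin under its centre, axes as the deck's. Spans deck x -122 to -247 mm: its rear rim is under the overhanging deck edge, so things pushed over the edge fall in.
- strip: White rigid plastic cover strip, about 0.12 kg: leaf 90 mm deep (x), 200 mm long (y), 4 mm thick, with an upturned lip along its front edge. Origin under the leaf's middle; x points from the lip to the plain back edge, z up. Starts flat on the bench, lip up, at one side of the sampler (left or right), its length roughly along world x.
- strip_back (a point): Middle of the strip's plain back edge, at its underside (strip x = +45 mm, z = 0).
- strip_lip (a point): Grip point on the strip's lip: mid length, strip x = -40 mm, 26 mm above the underside. The lip is 10 mm thick (strip x -45 to -35), runs the whole length and stands 34 mm above the underside.
- brush: Bench brush, 0.14 kg, standing on its bristles on the bench at the other side. Origin under the bristles, mid head; x along the head, away from the handle, z up. Bristles (stiff) 140 x 20 mm, 45 mm high; wooden stock above them 150 x 24 mm, z 45 to 67 mm; round handle, 16 to 20 mm, on from the head to x -170 mm, its axis at z 57 to 64 mm.
- brush_grip (a point): Grip point on the brush's stock near its centre of mass: brush x = -15 mm, z = 56 mm; 24 mm wide across brush y.
- cap1: Loose black bottle cap, a disc of 28 mm diameter and 14 mm height, 12 g, lying on the deck between the flap and the front edge; its centre starts within deck x -95 to -65 mm and y -46 to 46 mm. Origin under its centre. The three caps are alike.
- cap2: The second loose cap, as cap1.
- cap3: The third loose cap, as cap1.
- rack: Bystander: white tube rack with two end handles and tubes, 105 x 215 mm, 124 mm high. Origin under its centre.
- pipette: Bystander: grey pipette lying on the bench, 250 mm long, 25 mm high. Origin under its grip.
- bottle: Bystander: amber bottle, 60 mm diameter, 150 mm high. Origin under its centre.
- beaker: Bystander: glass beaker, 68 mm diameter, 90 mm high. Origin under its centre.
- tipbox: Bystander: box of pipette tips, 87 x 127 mm, 67 mm high. Origin under its centre.
- timer: Bystander: bench timer, 55 x 65 mm, 22 mm high. Origin under its centre.
There are look-alikes about, which are no part of the job. Leave any blue look-alike of the strip alone.

How it is judged:
By the outcome, as a careful person would: the job done as asked, in the order asked, and still so for the second after the job is handed in, while the arm keeps its last pose, push and grip.
It also fails if it takes over 67 s, if anything falls off the work surface, if the arm or the gripper's body presses on something with over 40 N, if the wrist force passes 120 N, or if a joint passes its speed limit or range.

## Robot

A 7-joint arm with a two-finger parallel gripper is mounted at the origin on the work surface. World frame = base frame: x ahead of the robot, y to its left, z up, the work surface at z = 0. Lengths are in mm, angles in degrees, forces in N, time in s.
With the tool pointing down it reaches from about 425 to 800 mm from the base axis. Payload 8.3 kg.
Tool frame: the origin (TCP) lies on the centre line of the jaws, within the pads' length; the fingertips stand ahead of it and the grasp point (between the pads) lies 2 mm behind it (robot.tip_reach is the z of the fingertips in the tool frame, in mm); z points along the fingers, x is the direction in which the jaws open and shut, and the axes are right-handed (so a half turn about z gives the same grasp; the last joint's range is limited). The gripper opens to 85 mm and grips with 20 to 120 N. Pads are 22 mm wide; open, the fingers measure 114 mm over their backs; the gripper's body (76 mm by 85 mm) begins 54 mm behind the grasp point. The pads swing forward as they close: fully open they stand 13 mm farther back than shut.
Start: joints at [-80.724, 21.967, 0.94, 78.501, -0.361, 79.538, -2.664], TCP at [139.269, 609.269, 248.279] pointing down, gripper open.
Joint ranges: [-169.22, 169.22], [-14.56, 117.87], [-87.37, 89.26], [10.42, 133.3], [-82.24, 262.24], [0.94, 117.77], [-172.7, 172.7]. Speed limits (degrees/s): [136.94, 136.94, 172.46, 172.46, 180, 180, 180].

## Interface

Orientations are given as [roll, pitch, yaw] about the fixed x, y, z axes, in that order (R = Rz(yaw) Ry(pitch) Rx(roll)).
In Python, from rig import robot gives the robot as it stands. Calls block until the motion is done:
- robot.move_ptp(position, orientation): joint-space move of the TCP to a pose.
- robot.move_l(position, attitude=None, speed=150, force_limit=None): straight line of the TCP; attitude=None keeps the orientation; speed is the mean speed in mm/s. With force_limit (N) it stops when the force on the tool has changed by that much, and returns True; else False.
- robot.move_j(angles): joint-space move.
- robot.command_gripper(opening, force=None): finger opening in mm; force is the grip in N (None keeps the last); returns when the fingers have stopped.
- robot.sleep(seconds).
- robot.solve_ik(position, orientation): joint angles nearest the present ones, or None.
- robot.observe(): the state.
- robot.read_camera(name): name is "scene" or "top" or "wrist"; returns a dict with "img" (420x560x3 uint8, blue, green, red), "intrinsics" (3x3 intrinsics, pixels), "rvec" (rotation vector, rad) and "tvec" (3), from world to camera coordinates, as OpenCV has them; the wrist camera has in their place "T_tool_cam" (4x4, takes a point from camera to tool coordinates, whose origin is the TCP and whose axes are the tool frame's). Camera axes: x right, y down, z forward; pixel columns grow to the right and rows downward; lengths in mm; the calibration is good to about 2 mm. The wrist camera is an equidistant fisheye: a pixel r from the principal point sees the ray r / f radians off the axis. A picture is of the moment at which its call begins: read the wrist's pose just before it. There is no depth.
A pose or a line that the arm cannot do raises robot.Unreachable and nothing moves.
- robot.job_done(): hands the job in, once; it reports no verdict.
The state is a dict: "time_s": time; "q": joint angles; "dq": joint speeds; "effort": joint torques, N m; "eef_pos": TCP position; "tool_rot": TCP orientation; "force": force on the tool from outside, world axes, zero at the start; "moment": the same for the moment, N m; "finger_gap": finger opening in mm.
Only numpy, scipy, OpenCV 4.12 (cv2) and the standard library are available. Lean on these libraries where they do the work, as an engineer would, in place of code of your own. Each camera call takes 0.05 s, during which the arm holds its last target.

## Working session

There is one attempt and no reset: what is moved stays moved. The work goes in short steps, each a Python script; the robot and the scene stay as the last script left them, time stands still between calls to the robot, and variables do not carry over. Pictures are saved under pics/ and viewed, and the job is handed in when it is done.

```bash
ls; mkdir -p pics; python3 - <<'E'
from rig import robot
import cv2
o=robot.observe(); print(o['time_s'],o['eef_pos'],o['tool_rot'],o['finger_gap'],robot.tip_reach)
for n in("scene","top","wrist"):
    c=robot.read_camera(n); cv2.imwrite(f"pics/{n}0.png",c["img"])
    print(n,{k:v for k,v in c.items() if k!="img"})
E
```

```text
pics
0.0 [139.15474313 608.8056133  247.26480704] [1.79998953e+02 1.14554579e-01 7.71258542e+01] 85.29523340283492 17.0
scene {'intrinsics': array([[395.05999879,   0.        , 286.29206792],
       [  0.        , 395.05999879, 208.84645291],
       [  0.        ,   0.        ,   1.        ]]), 'rvec': array([ 2.15378748,  0.66267276, -0.35348792]), 'tvec': array([-401.14767559,  -69.57451554, 1413.93426685])}
top {'intrinsics': array([[500.58096259,   0.        , 275.75884927],
       [  0.        , 500.58096259, 213.64735634],
       [  0.        ,   0.        ,   1.        ]]), 'rvec': array([ 2.17168769, -2.11946707,  0.15265514]), 'tvec': array([  38.87119403,  432.7773014 , 1527.50171184])}
wrist {'intrinsics': array([[325.1922621 ,   0.        , 275.43724381],
       [  0.        , 325.1922621 , 212.27268818],
       [  0.        ,   0.        ,   1.        ]]), 'T_tool_cam': array([[ 9.99999911e-01,  3.04519068e-04, -2.91720131e-04,
         1.70319402e+00],
       [-1.97437695e-04,  9.49355863e-01,  3.14202810e-01,
        -8.15119667e+01],
       [ 3.72626964e-04, -3.14202725e-01,  9.49355839e-01,
        -1.25940475e+02],
       [ 0.00000000e+00,  0.00000000e+00,  0.00000000e+00,
         1.00000000e+00]])}
```

View pics/scene0.png

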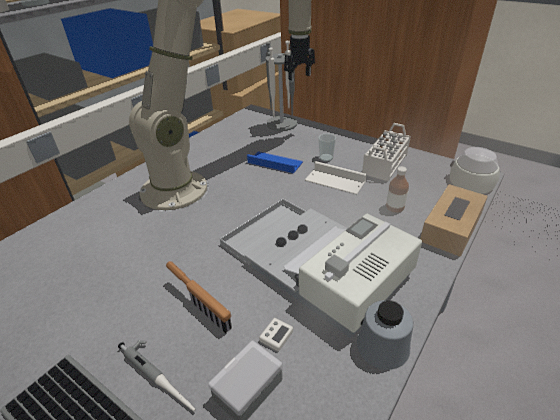

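View pics/top0.png

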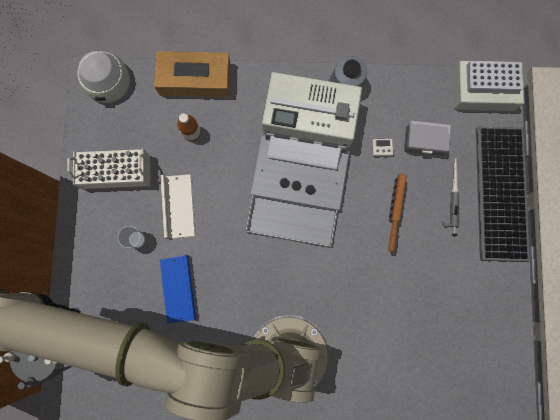

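View pics/wrist0.png

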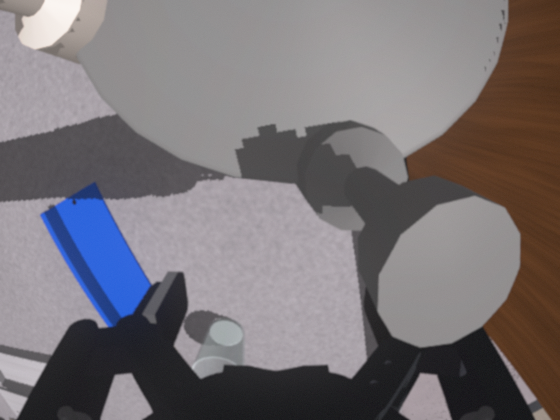

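The top view shows the sampler at about (310,150), with caps at (285,183), (297,186) and (310,190). The brush is at (397,213), the white strip at (178,207) and the blue look-alike at (177,288). Next I'll look at enlarged crops.

```bash
cat > h.py <<'E'
import numpy as np, cv2
from scipy.spatial.transform import Rotation as Rn
def ray(c,uv):
    K=np.array(c['intrinsics']); R=cv2.Rodrigues(np.array(c['rvec']))[0]; t=np.array(c['tvec'])
    d=R.T@np.linalg.inv(K)@np.array([uv[0],uv[1],1.]); return -R.T@t,d
def onz(c,uv,z):
    o,d=ray(c,uv); return o+d*(z-o[2])/d[2]
def proj(c,P):
    return cv2.projectPoints(np.array(P,float).reshape(-1,3),np.array(c['rvec']),np.array(c['tvec']),np.array(c['intrinsics']),None)[0].reshape(-1,2)
def tri(c1,u1,c2,u2):
    o1,d1=ray(c1,u1);o2,d2=ray(c2,u2); A=np.stack([d1,-d2],1)
    s=np.linalg.lstsq(A,o2-o1,rcond=None)[0]; a=o1+d1*s[0]; b=o2+d2*s[1]; return (a+b)/2,np.linalg.norm(a-b)
def wpose(o): # tool matrix
    T=np.eye(4);T[:3,:3]=Rn.from_euler('xyz',o['tool_rot'],degrees=True).as_matrix();T[:3,3]=o['eef_pos'];return T
def wonz(c,o,uv,z):
    K=np.array(c['intrinsics']); x=(uv[0]-K[0,2])/K[0,0]; y=(uv[1]-K[1,2])/K[1,1]; r=np.hypot(x,y)
    d=np.array([x/r*np.sin(r),y/r*np.sin(r),np.cos(r)]) if r>0 else np.array([0,0,1.])
    T=wpose(o)@np.array(c['T_tool_cam']); d=T[:3,:3]@d; p=T[:3,3]; return p+d*(z-p[2])/d[2]
def wproj(c,o,P):
    T=np.linalg.inv(wpose(o)@np.array(c['T_tool_cam'])); K=np.array(c['intrinsics']); out=[]
    for p in np.atleast_2d(P):
        q=T[:3,:3]@p+T[:3,3]; th=np.arctan2(np.hypot(q[0],q[1]),q[2]); a=np.arctan2(q[1],q[0])
        out.append([K[0,2]+K[0,0]*th*np.cos(a),K[1,2]+K[1,1]*th*np.sin(a)])
    return np.array(out)
E
python3 - <<'E'
import cv2
t=cv2.imread("pics/top0.png"); s=cv2.imread("pics/scene0.png")
cv2.imwrite("pics/c1.png",cv2.resize(t[60:255,235:375],None,fx=4,fy=3.07*4/4,interpolation=cv2.INTER_CUBIC)) if 0 else None
cv2.imwrite("pics/c1.png",cv2.resize(t[65:255,240:370],None,fx=3.1,fy=3.1,interpolation=cv2.INTER_CUBIC))
cv2.imwrite("pics/c2.png",cv2.resize(t[165:245,150:205],None,fx=7,fy=7,interpolation=cv2.INTER_CUBIC))
cv2.imwrite("pics/c3.png",cv2.resize(t[165:260,375:420],None,fx=6,fy=6,interpolation=cv2.INTER_CUBIC))
cv2.imwrite("pics/c4.png",cv2.resize(s[190:330,210:430],None,fx=3.6,fy=3.6,interpolation=cv2.INTER_CUBIC))
E
```

```text
(no output)
```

View pics/c1.png

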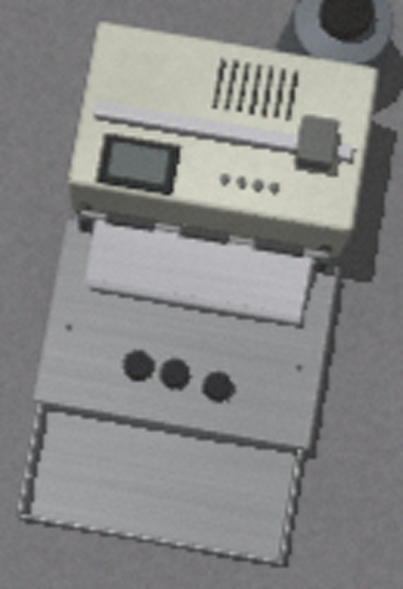

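View pics/c2.png

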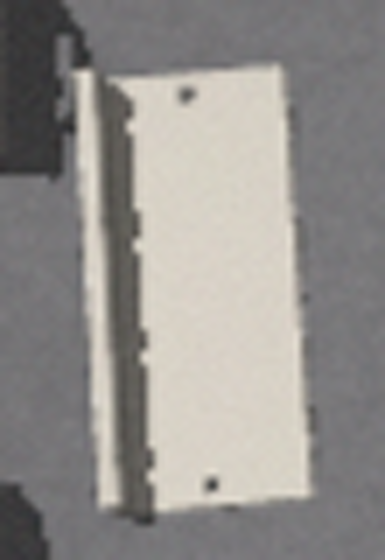

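View pics/c3.png

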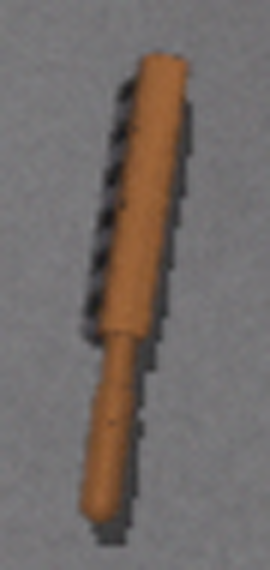

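View pics/c4.png

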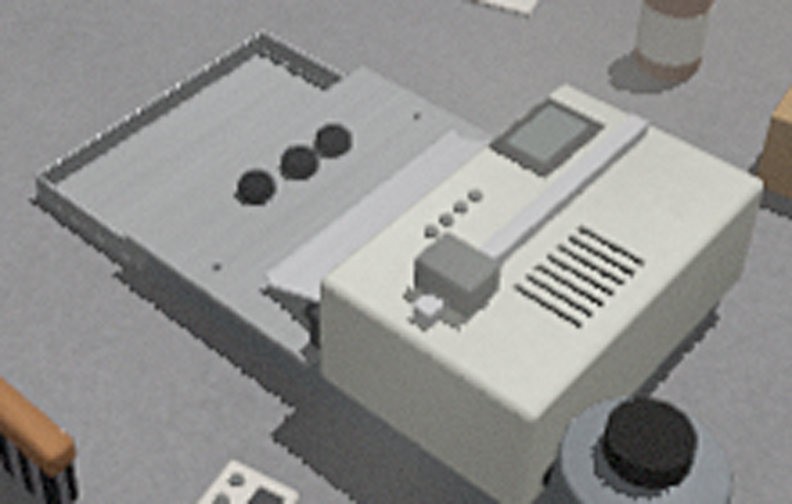

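```bash
cat > m1.py <<'E'
from rig import robot
from h import *
import pickle
t=robot.read_camera("top"); s=robot.read_camera("scene")
pickle.dump((t,s),open("cams.pkl","wb"))
f=lambda u,v,k,x0,y0:((u+.5)/k-.5+x0,(v+.5)/k-.5+y0)
# (deck coords, crop px)
pts=[((-130,140,40),(37,402)),((-130,-140,40),(310,447)),
     ((-8,110,55),(87,288)),((-8,-110,55),(301,322)),
     ((240,140,130),(100,22)),((240,-140,130),(378,70)),
     ((-247,135,25),(21,518)),((-247,-135,25),(284,563))]
W=np.array([onz(t,f(*p,3.1,240,65),d[2])[:2] for d,p in pts]); D=np.array([d[:2] for d,_ in pts],float)
a=D-D.mean(0);b=W-W.mean(0);yaw=np.arctan2((a[:,0]*b[:,1]-a[:,1]*b[:,0]).sum(),(a*b).sum())
c,sn=np.cos(yaw),np.sin(yaw);R=np.array([[c,-sn],[sn,c]]);org=W.mean(0)-R@D.mean(0)
print("deck",org,np.degrees(yaw));print((W-(D@R.T+org)).round(1))
for z in [(-130,140,40),(-130,-140,40)]: pass
for n,p in (("a",(138,365)),("b",(174,373)),("c",(217,386))):
    w=onz(t,f(*p,3.1,240,65),54)[:2]; print("cap",n,w,R.T@(w-org))
g=lambda p:f(*p,7,150,165)
for n,p,z in (("lipTL",(75,68),34),("lipBL",(100,508),34),("lipTR",(97,68),34),("lipBR",(121,506),34),("backT",(283,65),4),("backB",(313,495),4),("hole1",(187,95),4),("hole2",(211,485),4)):
    print(n,onz(t,g(p),z).round(1))
g=lambda p:f(*p,6,375,165)
for n,p,z in (("headL",(140,55),67),("headR",(186,62),67),("rearL",(101,328),67),("rearR",(148,334),67),("handend",(98,518),62)):
    print(n,onz(t,g(p),z).round(1))
# cross check from scene: deck cap centres
k=3.6
for n,p in (("a",(334,140)),("b",(299,162)),("c",(256,187))):
    w=onz(s,f(*p,k,210,190),51)[:2]; print("scene cap",w,R.T@(w-org))
for n,p in (("frontR",(128,240)),("frontL",(362,68))):
    w=onz(s,f(*p,k,210,190),40)[:2]; print("scene",n,w,R.T@(w-org))
E
python3 m1.py
```

```text
deck [596.99811769 -29.84795108] -8.490553719933892
[[ 0.2 -1.8]
 [ 2.5  0.8]
 [-1.1 -1.5]
 [ 1.6  0.8]
 [-2.3 -1.9]
 [-3.7  2.6]
 [ 0.9 -0.9]
 [ 1.9  1.9]]
cap a [526.74747652  25.63019951] [-77.67185604  44.49787136]
cap b [519.48180408 -10.46275308] [-79.52890554   7.7277396 ]
cap c [507.32314393 -53.55309097] [-85.19217828 -36.68551943]
lipTL [547.5 415.4  34. ]
lipBL [349.6 393.   34. ]
lipTR [547.7 405.5  34. ]
lipBR [350.7 383.8  34. ]
backT [557.8 327.5   4. ]
backB [360.6 304.3   4. ]
hole1 [542.7 370.7   4. ]
hole2 [364.  350.4   4. ]
headL [ 559.7 -323.5   67. ]
headR [ 556.6 -347.    67. ]
rearL [ 417.9 -302.3   67. ]
rearR [ 415.4 -326.    67. ]
handend [ 322. -301.   62.]
scene cap [531.89725843  22.06710097] [-72.05243612  41.73417011]
scene cap [523.27148017 -15.74089352] [-75.0014653    3.06697827]
scene cap [511.73032255 -58.50845314] [-80.10166023 -40.93586808]
scene frontR [ 457.72075192 -151.04319878] [-119.85688023 -140.43076921]
scene frontL [492.85859117 127.30618596] [-126.20141506  140.055941  ]
```

```bash
python3 - <<'E'
from rig import robot
from h import *
import pickle
robot.move_ptp([472,-322,220],[180,0,-98.5])
o=robot.observe(); c=robot.read_camera("wrist"); pickle.dump((o,c),open("w1.pkl","wb"))
print(o['time_s'],o['eef_pos'],o['tool_rot'],o['q'],o['force'])
cv2.imwrite("pics/w1.png",c["img"])
b=np.array([487.4,-324.6]);th=np.radians(-8.5);ux=np.array([np.cos(th),np.sin(th)])
for x,z in((75,67),(-75,67),(-170,62),(-15,67)): print(x,wproj(c,o,[*(b+ux*x),z]).round(1))
E
```

```text
3.7 [ 472.60343771 -321.23438374  219.86169822] [ 1.79991573e+02  1.36040268e-02 -9.83958938e+01] [-16.42225359  27.01236647  65.04779616  91.77294995 -24.96773488
  77.36079365 -46.57056624] [ 0.13815333  0.77880023 -0.69069696]
75 [[279.   96.6]]
-75 [[278.3 259.6]]
-170 [[277.7 333.2]]
-15 [[278.6 199.1]]
```

View pics/w1.png

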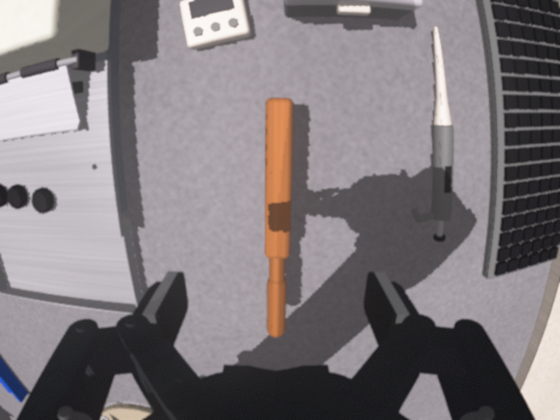

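The wrist view agrees with the measurement: head tip at (279,97), stock rear at (278,258), handle end at (276,336). Grasping now.

```bash
python3 - <<'E'
from rig import robot
from h import *
robot.move_l([472.6,-322.4,54],[180,0,-98.5],speed=180)
robot.command_gripper(10,60)
o=robot.observe(); print(o['time_s'],o['eef_pos'],o['finger_gap'],o['force'])
robot.move_l([472.6,-322.4,220],speed=200)
o=robot.observe(); print(o['time_s'],o['eef_pos'],o['finger_gap'],o['force'],o['moment'])
c=robot.read_camera("wrist"); cv2.imwrite("pics/w2.png",c["img"])
org=np.array([597,-29.8]);th=np.radians(-8.5);R=np.array([[np.cos(th),-np.sin(th)],[np.sin(th),np.cos(th)]])
# brush origin is at +15 brush x from grip; brush x = +deck y -> grip at deck y = yc-15
for x in(-33,-160):
    p=org+R@np.array([x,2-15]); print(p,robot.solve_ik([*p,150],[180,0,-8.5]),robot.solve_ik([*p,94],[180,0,-8.5]))
E
```

```text
5.4167 [ 472.81855393 -322.53482764   54.38775804] 22.937688997813108 [-0.15781489 -0.62028984  4.24764125]
6.4 [ 472.18190861 -321.79341062  218.68512409] 23.41521464701897 [-0.09806633  0.37281063 -1.54534732] [ 0.01600126  0.04021016 -0.01257264]
[562.44095416 -37.77949566] [-37.94614436  24.22632923  49.75854538  97.93332943 -19.87165315
  67.14417528   8.68271874] [-35.09245218  27.57263894  46.20602923 101.11637409 -22.46485257
  60.9722242   10.50775148]
[436.83593952 -19.00770044] [-57.19820165   3.30085416  58.21619875 116.0735424   -3.17117243
  62.22267538  -6.04554897] [-54.48326877  11.15307149  58.41350572 119.67902665 -11.60672981
  54.9833675    1.66244731]
```

View pics/w2.png

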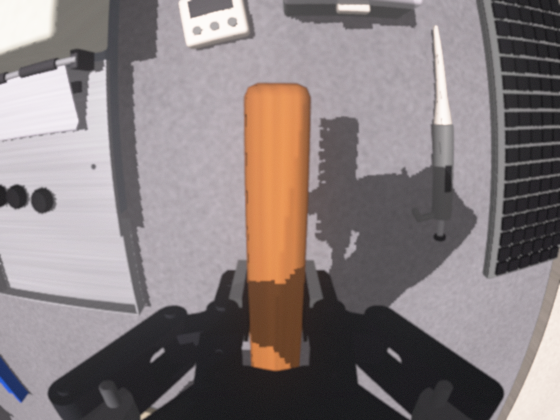

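The brush is held firmly, with its stock visible from (277,85) to (277,365). Next is the hover over the deck.

```bash
cat > d.py <<'E'
import numpy as np
org=np.array([597,-29.8]);YAW=-8.5;th=np.radians(YAW);R=np.array([[np.cos(th),-np.sin(th)],[np.sin(th),np.cos(th)]])
def W(x,y,z=None):
    p=org+R@np.array([x,y]); return [*p] if z is None else [*p,z]
def D(p): return R.T@(np.array(p)[:2]-org)
E
python3 - <<'E'
from rig import robot
from h import *
from d import *
import pickle
robot.move_ptp(W(-60,-13,220),[180,0,-8.5])
o=robot.observe(); c=robot.read_camera("wrist"); s=robot.read_camera("scene"); t=robot.read_camera("top")
pickle.dump((o,c),open("w3.pkl","wb"))
print(o['time_s'],o['eef_pos'],o['tool_rot'],o['force'])
cv2.imwrite("pics/w3.png",c["img"]); cv2.imwrite("pics/s3.png",s["img"]); cv2.imwrite("pics/t3.png",t["img"])
for q in((-130,140,40),(-130,-140,40),(0,140,40),(0,-140,40),(-8,110,55),(-8,-110,55)): print(q,wproj(c,o,W(*q)).round(1))
E
```

```text
7.5833 [535.45953356 -35.36660415 219.87710654] [ 1.79958616e+02  9.77698145e-03 -8.73211851e+00] [ 0.23954967 -0.51551757 -1.66913362]
(-130, 140, 40) [[200.6  36. ]]
(-130, -140, 40) [[214.9 301.4]]
(0, 140, 40) [[340.1  34.7]]
(0, -140, 40) [[329.5 301.2]]
(-8, 110, 55) [[334.8  62.7]]
(-8, -110, 55) [[326.1 285.8]]
```

View pics/w3.png

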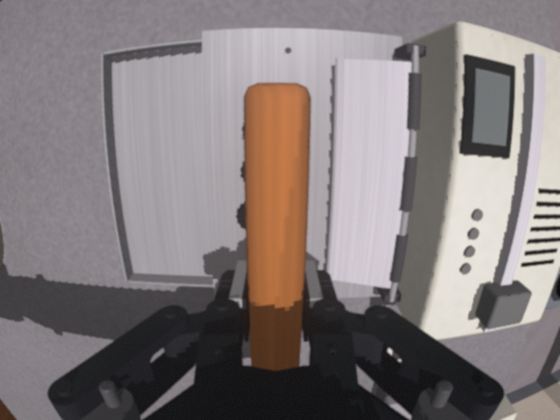

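View pics/s3.png

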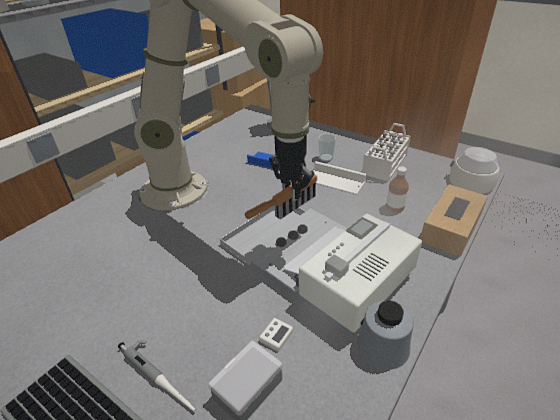

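```bash
python3 - <<'E'
from h import *
from d import *
import pickle
o,c=pickle.load(open("w3.pkl","rb"))
im=c['img']
cv2.imwrite("pics/w3a.png",cv2.resize(im[15:75,180:420],None,fx=3.3,fy=3.3,interpolation=cv2.INTER_CUBIC))
cv2.imwrite("pics/w3b.png",cv2.resize(im[255:315,180:420],None,fx=3.3,fy=3.3,interpolation=cv2.INTER_CUBIC))
t,s=pickle.load(open("cams.pkl","rb"))
cv2.imwrite("pics/t3a.png",cv2.resize(t['img'][130:215,245:355],None,fx=6,fy=6,interpolation=cv2.INTER_CUBIC))
E
```

```text
(no output)
```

View pics/w3a.png

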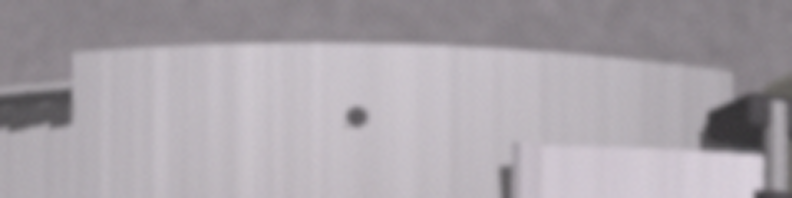

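View pics/w3b.png

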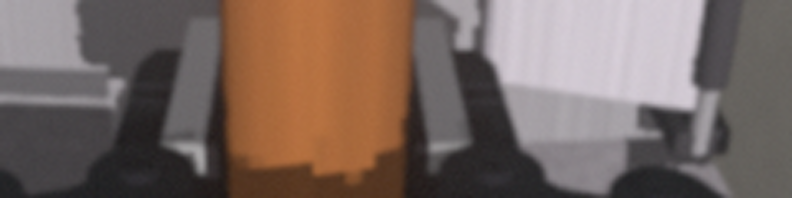

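View pics/t3a.png

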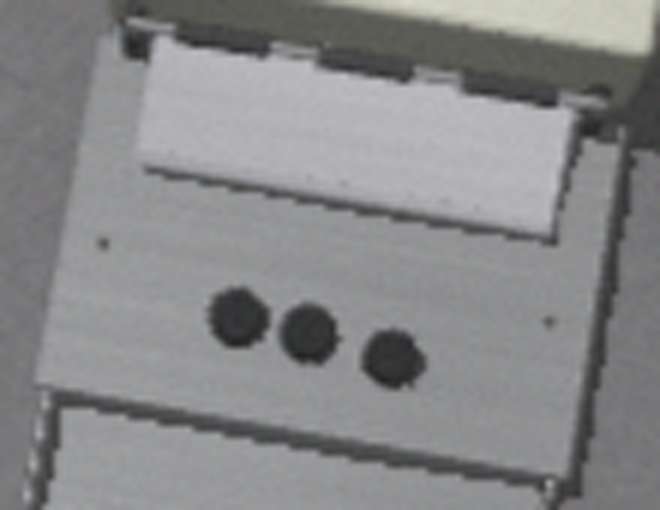

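```bash
python3 - <<'E'
from h import *
from d import *
import pickle
o,c=pickle.load(open("w3.pkl","rb")); t,s=pickle.load(open("cams.pkl","rb"))
g=lambda p,k,x,y:((p[0]+.5)/k-.5+x,(p[1]+.5)/k-.5+y)
for n,p,z in(("FL",(73,52),40),("flapL",(515,143),55),("holeL",(357,116),40)): print("w",n,D(wonz(c,o,g(p,3.3,180,15),z)).round(1))
print("w flapR",D(wonz(c,o,g((487,82),3.3,180,255),55)).round(1))
for n,p,z in(("FL",(38,385),40),("FR",(570,482),40),("flapL",(137,167),55),("flapR",(555,241),55),("holeL",(103,243),40),("holeR",(548,321),40),("capL",(238,317),54),("capM",(309,333),54),("capR",(393,358),54)):
  w=onz(t,g(p,6,245,130),z);print("t",n,w.round(1),D(w).round(1))
k=3.6
for n,p in (("holeL",(417,115)),("holeR",(217,267))):
    w=onz(s,g(p,k,210,190),40);print("s",n,w.round(1),D(w).round(1))
E
```

```text
w FL [-128.9  145.6]
w flapL [ -7.1 114.4]
w holeL [-48.8 123.3]
w flapR [  -7.4 -102.3]
t FL [491.1 128.2  40. ] [-128.1  140.6]
t FR [ 446.9 -148.1   40. ] [-130.9 -139.2]
t flapL [604.7  79.6  55. ] [ -8.6 109.3]
t flapR [ 570.6 -137.7   55. ] [ -10.2 -110.6]
t holeL [567.4  96.6  40. ] [-48.  120.7]
t holeR [ 531.4 -136.2   40. ] [ -49.1 -114.9]
t capL [526.7  25.4  54. ] [-77.7  44.2]
t capM [519.2 -11.4  54. ] [-79.7   6.7]
t capR [507.1 -54.9  54. ] [-85.2 -38.1]
s holeL [565.5  98.   40. ] [-50.1 121.7]
s holeR [ 531.2 -136.3   40. ] [ -49.4 -115.1]
```

```bash
python3 - <<'E'
from rig import robot
from h import *
from d import *
a=[180,0,-8.5]
robot.move_l(W(-32,-13,115),a,speed=150)
print(robot.observe()['force'])
r=robot.move_l(W(-32,-13,88),a,speed=20,force_limit=4)
o=robot.observe(); print(r,o['time_s'],o['eef_pos'],D(o['eef_pos']),o['force'])
z=o['eef_pos'][2]
robot.sleep(0.1); c=robot.read_camera("wrist"); cv2.imwrite("pics/w4.png",c["img"]); s=robot.read_camera("scene"); cv2.imwrite("pics/s4.png",s["img"][180:300,200:380].repeat(4,0).repeat(4,1))
print(robot.observe()['eef_pos'],robot.observe()['force'])
E
```

```text
[ 0.39724484  0.0430215  -0.69917543]
True 9.575 [563.43045461 -37.94590019  94.35242553] [-31.99677221 -13.01831925] [-0.87711782  0.38851911  6.23152322]
[563.42677583 -37.94716109  94.35318821] [-1.03827961 -0.94969286  5.45942062]
```

View pics/w4.png

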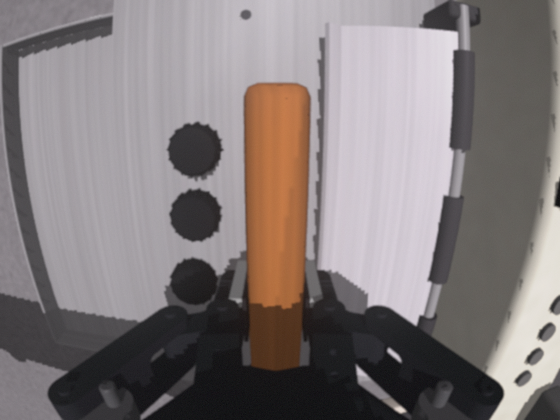

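View pics/s4.png

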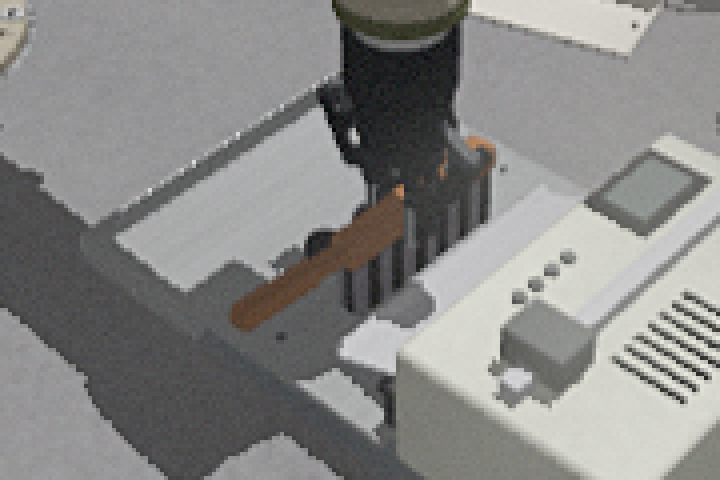

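```bash
python3 - <<'E'
from rig import robot
from h import *
from d import *
a=[180,0,-8.5]
robot.move_l(W(-150,-13,94.0),a,speed=65)
o=robot.observe(); print(o['time_s'],o['eef_pos'],o['force'],o['finger_gap'])
robot.move_l(W(-150,-13,170),a,speed=180)
c=robot.read_camera("wrist"); cv2.imwrite("pics/w5.png",c["img"]); c=robot.read_camera("top"); cv2.imwrite("pics/t5.png",c["img"]);s=robot.read_camera("scene"); cv2.imwrite("pics/s5.png",s["img"][180:300,200:380].repeat(4,0).repeat(4,1))
E
```

```text
11.725 [446.82866649 -20.5722759   93.95500701] [ 0.64717537 -0.413615   -1.4916644 ] 23.125338910353626
```

View pics/w5.png

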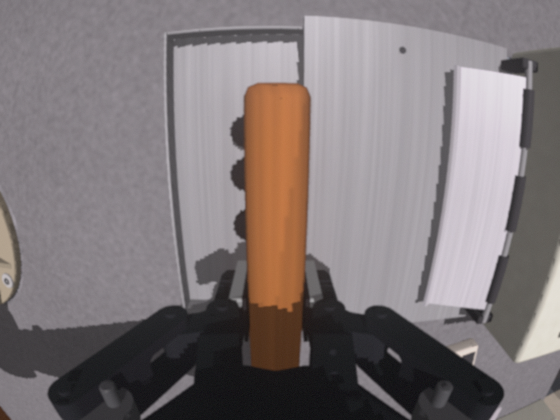

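View pics/s5.png

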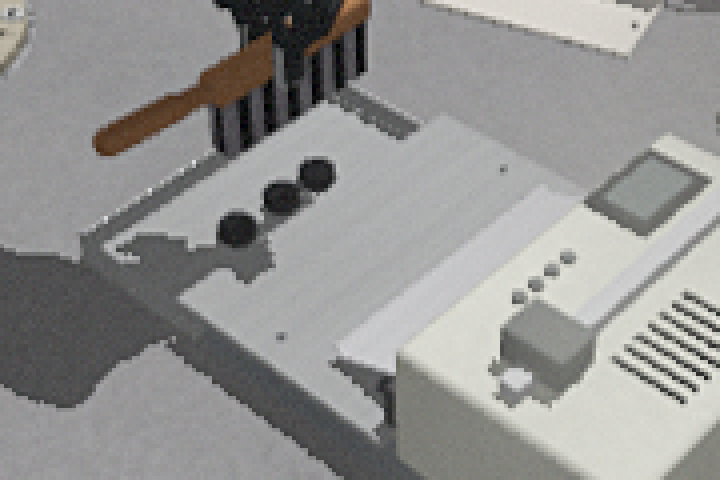

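All three caps lie in the tray (scene crop (317,172), (283,197), (237,229)) and the deck is bare. Now returning the brush.

```bash
python3 - <<'E'
from rig import robot
from h import *
from d import *
import pickle
a=[180,0,-98.5]
robot.move_ptp([472.6,-322.4,200],a)
robot.move_l([472.6,-322.4,62],a,speed=200)
print(robot.move_l([472.6,-322.4,50],a,speed=20,force_limit=3))
o=robot.observe(); print(o['time_s'],o['eef_pos'],o['force'])
robot.command_gripper(75)
robot.move_l([472.6,-322.4,200],a,speed=220)
c=robot.read_camera("wrist"); cv2.imwrite("pics/w6.png",c["img"])
# above strip
sc=np.array([449,404.2])
th=np.radians(-83.4); p=np.array([449.,404.2])+5*np.array([np.cos(th),np.sin(th)])
print(p)
robot.move_ptp([*p,180],[180,0,-83.4])
o=robot.observe(); c=robot.read_camera("wrist"); pickle.dump((o,c),open("w7.pkl","wb")); cv2.imwrite("pics/w7.png",c["img"])
print(o['time_s'],o['eef_pos'],o['tool_rot'],o['q'])
ux=np.array([np.cos(th),np.sin(th)]);uy=np.array([-ux[1],ux[0]]); so=p+40*ux
for x,y,z in((-45,-100,34),(-35,-100,34),(-45,100,34),(-35,100,34),(45,100,4),(45,-100,4)): print((x,y,z),wproj(c,o,[*(so+ux*x+uy*y),z]).round(1))
E
```

```text
True
14.9167 [ 473.00259244 -322.62406988   54.32727471] [-0.5569197   0.81492623  5.215743  ]
[449.57468575 399.23313617]
18.8917 [450.58043456 398.01623545 180.17014013] [-1.79974768e+02 -1.25352608e-02 -8.35303162e+01] [ -72.13262773   24.26673723   36.98787952   89.52998224  -15.109606
   71.27218862 -116.2360272 ]
(-45, -100, 34) [[271.  299.6]]
(-35, -100, 34) [[281.1 299.6]]
(-45, 100, 34) [[269.6  86.2]]
(-35, 100, 34) [[281.8  86.2]]
(45, 100, 4) [[366.8  91.4]]
(45, -100, 4) [[353.6 282.7]]
```

View pics/w6.png

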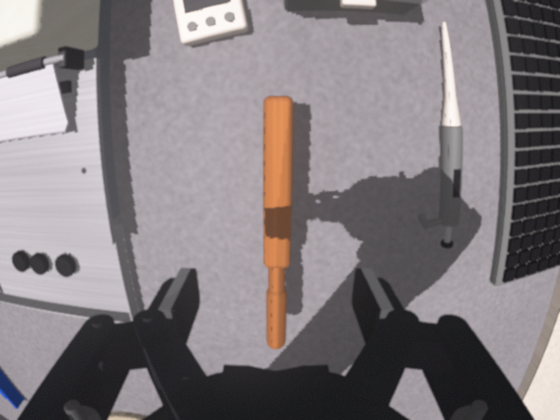

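View pics/w7.png

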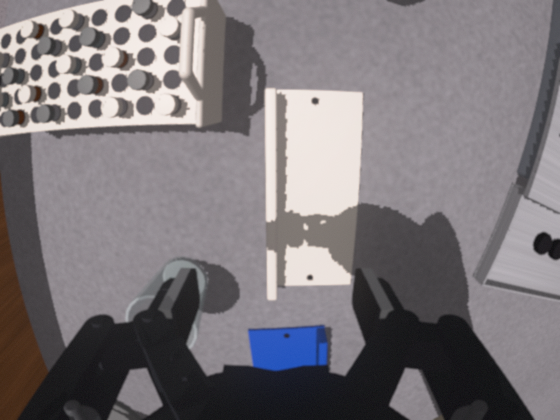

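Brush stands upright at its place (head (278,97) to (276,347)). The strip's lip runs from (270,88) to (272,299), about 4 px toward the rack from the prediction, so I'll correct for that and check the rack and beaker clearance.

```bash
python3 - <<'E'
from rig import robot
from h import *
import pickle
t,s=pickle.load(open("cams.pkl","rb")); o,c=pickle.load(open("w7.pkl","rb"))
print("rack",onz(t,(151,187),124),wonz(c,o,(210,122),124)); print("beaker",onz(t,(138,240),90),wonz(c,o,(183,278),90))
for p in((265,88),(276,88),(267,299),(277,299)): print(wonz(c,o,p,34).round(1))
for p in((363,93),(352,286)): print(wonz(c,o,p,4).round(1))
robot.command_gripper(45)
o=robot.observe();c=robot.read_camera("wrist");print(o['eef_pos'],o['tool_rot'],o['finger_gap'])
cv2.imwrite("pics/w8.png",c["img"])
for p in((265,88),(276,88),(267,299),(277,299)): print(wonz(c,o,p,34).round(1))
E
```

```text
rack [488.69904289 418.84794879 124.        ] [519.33704877 444.53258925 124.        ]
beaker [334.08717716 456.63895856  90.        ] [397.22767466 466.69663829  90.        ]
[546.4 419.2  34. ]
[547.4 410.3  34. ]
[349.9 396.7  34. ]
[351.  386.9  34. ]
[556.5 329.7   4. ]
[355.7 304.1   4. ]
[449.60423431 399.20606155 179.99810889] [ 1.79999344e+02  1.75939557e-03 -8.34027210e+01] 45.26191580055461
[545.3 420.7  34. ]
[546.3 411.7  34. ]
[349.  397.7  34. ]
[350.1 387.9  34. ]
```

View pics/w8.png

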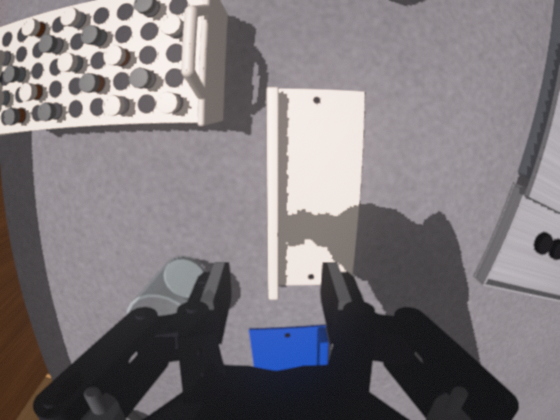

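```bash
python3 - <<'E'
from rig import robot
from h import *
import pickle
a=[180,0,-83.5]; p=[449.3,401.9]
robot.move_l([*p,60],a,speed=200)
print(robot.move_l([*p,24.5],a,speed=60,force_limit=6))
robot.command_gripper(4,80)
o=robot.observe(); print(o['time_s'],o['eef_pos'],o['finger_gap'],o['force'],o['moment'])
robot.move_l([*p,45],a,speed=60)
robot.sleep(0.1)
o=robot.observe();c=robot.read_camera("wrist");s=robot.read_camera("scene");pickle.dump((o,c),open("w9.pkl","wb"))
cv2.imwrite("pics/w9.png",c["img"]);cv2.imwrite("pics/s9.png",s["img"][120:240,220:420].repeat(4,0).repeat(4,1))
print(o['time_s'],o['eef_pos'],o['finger_gap'],o['force'],o['moment'])
E
```

```text
False
21.3 [449.60053183 402.11864697  25.05468101] 8.5154980667615 [-0.48183181 -0.90334827  4.48088497] [-0.13418591  0.07351652  0.04788912]
21.8917 [449.04569074 401.8346523   44.76064896] 8.412257234146091 [ 0.11302713 -0.71498013 -0.98984283] [0.01442136 0.0199614  0.05877717]
```

View pics/w9.png

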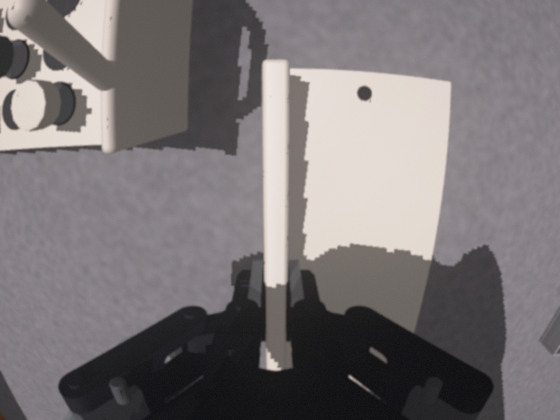

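View pics/s9.png

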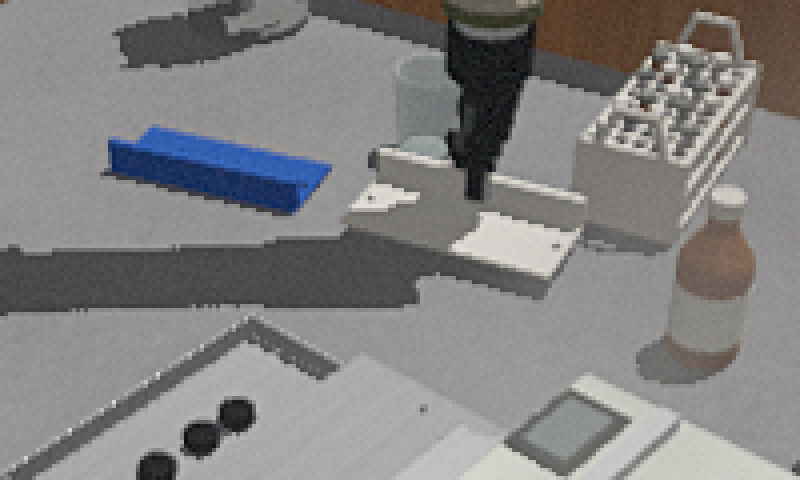

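```bash
python3 - <<'E'
from rig import robot
from h import *
from d import *
import pickle
o,c=pickle.load(open("w9.pkl","rb"));T=wpose(o)
for y in(-98,-100,-102,-104): print(y,wproj(c,o,(T@np.array([0,y,-9,1]))[:3]).round(1))
p=[449.3,401.9]
robot.move_l([*p,200],speed=220)
a=[180,0,-8.5]
robot.move_ptp(W(-112,2.5,200),a)
robot.move_l(W(-112,2.5,110),a,speed=180)
robot.sleep(0.15)
o=robot.observe();c=robot.read_camera("wrist");s=robot.read_camera("scene");t=robot.read_camera("top");pickle.dump((o,c,s,t),open("w10.pkl","wb"))
cv2.imwrite("pics/w10.png",c["img"]);cv2.imwrite("pics/s10.png",s["img"][170:320,200:400].repeat(4,0).repeat(4,1));cv2.imwrite("pics/t10.png",cv2.resize(t["img"][100:260,230:380],None,fx=3.7,fy=3.7))
print(o['time_s'],o['eef_pos'],o['tool_rot'],o['q'],o['force'])
E
```

```text
-98 [[280.7  60.1]]
-100 [[280.7  54.7]]
-102 [[280.7  49.3]]
-104 [[280.7  43.9]]
25.3583 [487.65119309 -10.66497797 111.30546704] [-1.79949302e+02 -1.31107421e-01 -8.49205280e+00] [-41.40750274  14.75134568  44.79249966 111.51910914 -12.20905566
  58.34737842   0.38632228] [-0.57269101 -0.96014092 -1.29952826]
```

View pics/w10.png

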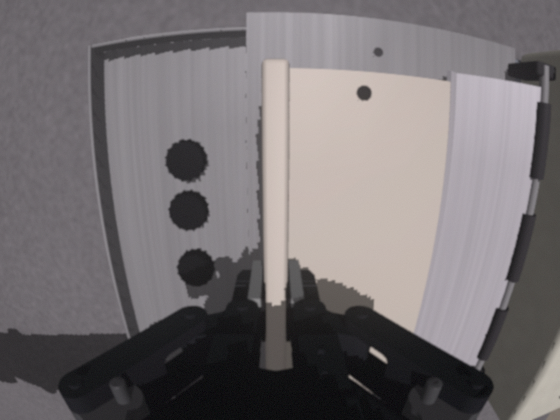

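View pics/s10.png

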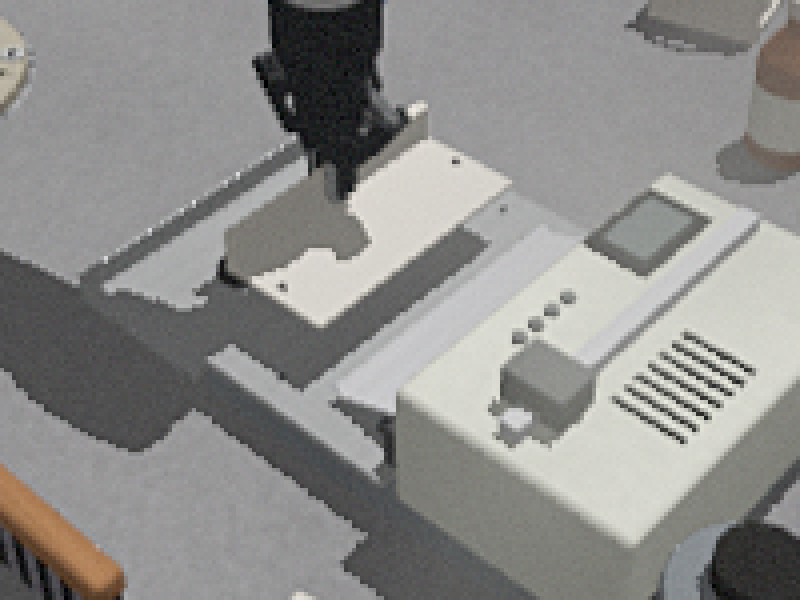

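View pics/t10.png

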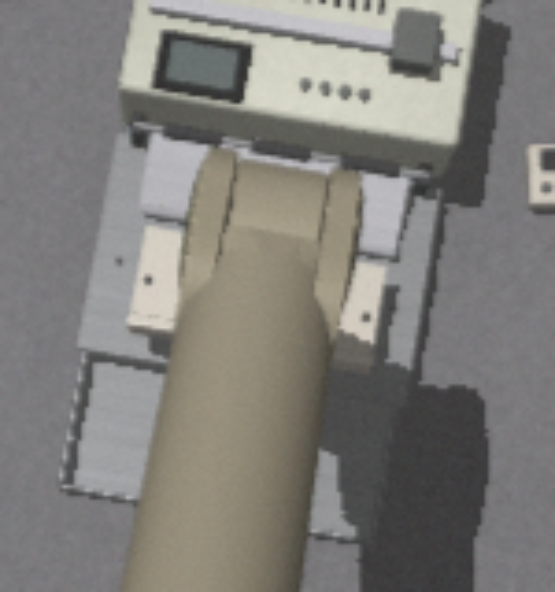

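```bash
python3 - <<'E'
from rig import robot
from h import *
from d import *
import pickle
a=[180,0,-8.5]
robot.move_l(W(-112,2.5,71),a,speed=100)
o=robot.observe();print(o['eef_pos'],o['force'],o['moment'])
r=robot.move_l(W(-112,2.5,61),a,speed=15,force_limit=3)
robot.sleep(.1)
o=robot.observe();c=robot.read_camera("wrist");s=robot.read_camera("scene");t=robot.read_camera("top");pickle.dump((o,c,s,t),open("w11.pkl","wb"))
print(r,o['time_s'],o['eef_pos'],o['tool_rot'],o['force'],o['moment'])
cv2.imwrite("pics/w11.png",c["img"]);cv2.imwrite("pics/s11.png",cv2.resize(s["img"][190:300,230:370],None,fx=5.4,fy=5.4,interpolation=cv2.INTER_CUBIC));cv2.imwrite("pics/t11.png",cv2.resize(t["img"][125:225,240:360],None,fx=6,fy=6,interpolation=cv2.INTER_CUBIC))
E
```

```text
[486.62058733 -11.00180956  71.08737415] [-0.06552642  0.83094782 -0.92959873] [-0.02564509  0.057379    0.01495618]
True 26.6333 [486.85103267 -10.69630775  65.01070183] [-1.79967954e+02 -2.37348605e-02 -8.49270417e+00] [-0.92567705 -0.34536251  6.37845749] [-0.01045925  0.27653685 -0.02645192]
```

View pics/w11.png

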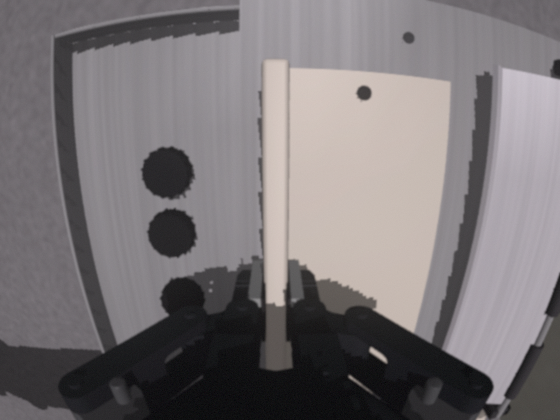

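View pics/s11.png

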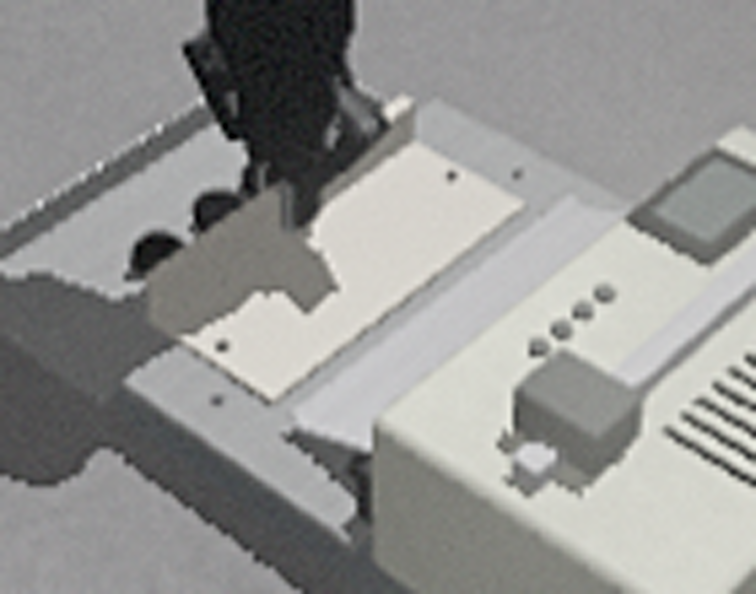

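View pics/t11.png

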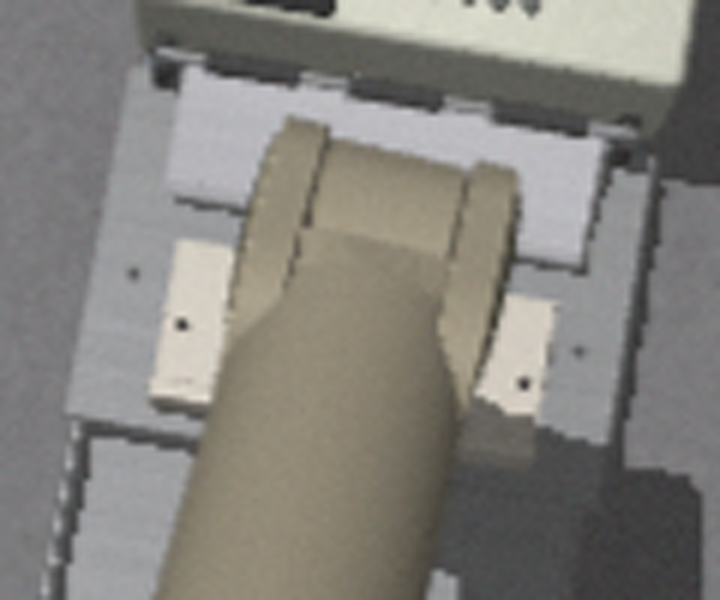

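```bash
cat > m2.py <<'E'
from h import *
from d import *
import pickle
o,c,s,t=pickle.load(open("w11.pkl","rb"))
g=lambda p,k,x,y:((p[0]+.5)/k-.5+x,(p[1]+.5)/k-.5+y)
def pair(n,cam,a,b,z,k,x,y):
    A=onz(cam,g(a,k,x,y),z);B=onz(cam,g(b,k,x,y),z);v=A-B
    print(n,D(A).round(1),D(B).round(1),"midD",((D(A)+D(B))/2).round(1),"yaw",round(np.degrees(np.arctan2(v[1],v[0]))-90,2))
pair("T deckholes",t,(133,273),(579,351),40,6,240,125)
pair("T striphole",t,(181,324),(524,384),44,6,240,125)
pair("T stripback",t,(174,238),(556,302),44,6,240,125)
pair("T flap",t,(170,197),(586,267),55,6,240,125)
pair("S deckholes",s,(518,174),(216,400),40,5.4,230,190)
pair("S striphole",s,(452,175),(222,346),44,5.4,230,190)
pair("S stripback",s,(523,206),(275,402),44,5.4,230,190)
for n,p,z in(("deckhole",(409,38),40),("striphole",(364,93),44),("stripback",(449,81),44),("FL",(240,-1),40)):print("W",n,D(wonz(c,o,p,z)).round(1))
E
python3 m2.py
```

```text
T deckholes [-48.  120.7] [ -49.  -115.4] midD [-48.5   2.6] yaw -8.75
T striphole [-71.3  91. ] [-72.1 -89.7] midD [-71.7   0.7] yaw -8.73
T stripback [-26.8 102.6] [-26.3 -99.2] midD [-26.6   1.7] yaw -8.35
T flap [ -8.3 107.8] [  -8.  -110.8] midD [-8.2 -1.5] yaw -8.41
S deckholes [-49.3 121. ] [ -50.4 -115.3] midD [-49.8   2.8] yaw -8.77
S striphole [-73.   92.1] [-72.1 -89.2] midD [-72.6   1.4] yaw -8.22
S stripback [-27.2  97.6] [-24.9 -99.4] midD [-26.1  -0.9] yaw -7.84
W deckhole [-48.4 123.1]
W striphole [-72.3  93.3]
W stripback [-28.1 103.6]
W FL [-128.7  138.2]
```

```bash
python3 - <<'E'
from h import *
from d import *
import pickle
t0,s0=pickle.load(open("cams.pkl","rb")); o,c,s,t=pickle.load(open("w11.pkl","rb"))
print("cam top pos",ray(t,(0,0))[0])
def prof(cam,x,z,y0,y1,step=1.0):
    ys=np.arange(y0,y1,step); uv=proj(cam,[W(x,y,z) for y in ys]).astype(np.float32)
    g=cv2.cvtColor(cam['img'],cv2.COLOR_BGR2GRAY)
    return ys,cv2.remap(g,uv[:,0].reshape(1,-1),uv[:,1].reshape(1,-1),cv2.INTER_LINEAR)[0].astype(int)
def show(n,cam,xs,z,y0,y1):
    P=np.mean([prof(cam,x,z,y0,y1)[1] for x in xs],0); ys=np.arange(y0,y1,1.0)
    print(n,y0,P.round().astype(int).tolist())
show("deck L",t0,range(-120,-20,5),40,130,152)
show("deck R",t0,range(-120,-20,5),40,-152,-130)
show("flap L",t0,range(0,25,3),60,98,124)   # approx height on flap
show("flap R",t0,range(0,25,3),60,-124,-98)
show("flaplip L",t0,[-7,-6,-5,-4,-3],53,98,124)
show("flaplip R",t0,[-7,-6,-5,-4,-3],53,-124,-98)
show("strip L",t,range(-95,-35,5),44,92,112)
show("strip R",t,range(-70,-35,5),44,-112,-92)
show("deck L now",t,range(-120,-20,5),40,130,152)
E
```

```text
cam top pos [ 208.00889477   43.55889348 1573.81814848]
deck L 130 [153, 154, 153, 153, 153, 153, 153, 153, 152, 151, 149, 144, 139, 132, 125, 121, 118, 118, 118, 118, 119, 119]
deck R -152 [118, 118, 116, 113, 107, 98, 86, 75, 68, 65, 66, 71, 78, 89, 101, 116, 128, 137, 142, 143, 144, 143]
flap L 98 [176, 177, 176, 177, 176, 176, 176, 176, 176, 175, 174, 172, 169, 165, 160, 156, 152, 150, 149, 149, 149, 149, 149, 149, 149, 149]
flap R -124 [143, 143, 143, 143, 143, 143, 143, 142, 140, 137, 132, 123, 112, 105, 105, 113, 126, 143, 160, 173, 178, 180, 180, 180, 179, 179]
flaplip L 98 [138, 138, 139, 140, 140, 140, 140, 141, 144, 148, 150, 152, 153, 154, 153, 152, 151, 151, 152, 152, 152, 151, 151, 151, 151, 151]
flaplip R -124 [142, 142, 142, 142, 143, 143, 142, 142, 140, 137, 134, 129, 118, 106, 95, 102, 115, 129, 137, 141, 145, 149, 150, 151, 152, 153]
strip L 92 [198, 200, 202, 204, 206, 205, 201, 196, 188, 179, 169, 162, 159, 158, 158, 158, 158, 158, 158, 158]
strip R -112 [143, 144, 145, 146, 146, 147, 147, 145, 143, 143, 144, 146, 153, 163, 179, 192, 200, 201, 199, 197]
deck L now 130 [158, 158, 158, 158, 158, 158, 158, 158, 158, 156, 153, 149, 143, 136, 129, 124, 122, 122, 122, 122, 122, 123]
```

```bash
python3 - <<'E'
from h import *
from d import *
import pickle
t0,s0=pickle.load(open("cams.pkl","rb")); o,c,s,t=pickle.load(open("w11.pkl","rb"))
def prof(cam,xs,y,z):
    uv=proj(cam,[W(x,y,z) for x in xs]).astype(np.float32); g=cv2.cvtColor(cam['img'],cv2.COLOR_BGR2GRAY)
    return cv2.remap(g,uv[:,0].reshape(1,-1),uv[:,1].reshape(1,-1),cv2.INTER_LINEAR)[0].astype(float)
def edge(n,cam,x0,x1,z,ys,sgn):
    xs=np.arange(x0,x1,.5);E=[]
    for y in ys:
        p=cv2.GaussianBlur(prof(cam,xs,y,z).reshape(1,-1),(0,0),2)[0]; d=np.gradient(p)*sgn; i=d.argmax()
        w=np.clip(d[max(0,i-5):i+6],0,None); E.append((w*xs[max(0,i-5):i+6]).sum()/w.sum())
    E=np.array(E);ys=np.array(ys,float);f=np.polyfit(ys,E,1);r=E-np.polyval(f,ys);k=abs(r)<1.5;f=np.polyfit(ys[k],E[k],1)
    print(n,"x0",f[1].round(2),"yaw",(YAW-np.degrees(np.arctan(f[0]))).round(2),"rms",r.std().round(2),k.sum(),len(k))
edge("deck front top",t0,-140,-118,40,range(-120,121,8),+1)
edge("flap lip top",t0,-18,2,55,range(-100,101,8),+1)
edge("housing base",t0,232,250,130,range(-120,121,8),-1)
edge("strip back",t,-36,-18,44,[*range(72,97,3),*range(-93,-75,3)],-1)
edge("flap scene",s0,-14,4,55,range(-95,96,8),+1)
edge("strip back scene",s,-34,-18,44,range(-90,91,8),-1)
edge("strip front top",t,-120,-100,74,[*range(78,97,3)],+1)
edge("tray front top",t0,-255,-240,25,range(-120,121,8),+1)
E
```

```text
deck front top x0 -128.46 yaw -8.82 rms 0.56 31 31
flap lip top x0 -6.99 yaw -8.86 rms 0.26 26 26
housing base x0 238.17 yaw -8.62 rms 0.47 31 31
strip back x0 -26.18 yaw -8.57 rms 0.7 14 15
flap scene x0 -6.96 yaw -8.82 rms 0.42 24 24
strip back scene x0 -27.66 yaw -8.33 rms 0.33 23 23
strip front top x0 -117.52 yaw -9.42 rms 0.43 7 7
tray front top x0 -244.98 yaw -8.79 rms 0.63 31 31
```

```bash
cat > d.py <<'E'
import numpy as np
_t=np.radians(-8.5)
org=np.array([597,-29.8])+np.array([[np.cos(_t),-np.sin(_t)],[np.sin(_t),np.cos(_t)]])@np.array([1,2.4])
YAW=-8.8;th=np.radians(YAW);R=np.array([[np.cos(th),-np.sin(th)],[np.sin(th),np.cos(th)]])
def W(x,y,z=None):
    p=org+R@np.array([x,y]); return [*p] if z is None else [*p,z]
def D(p): return R.T@(np.array(p)[:2]-org)
E
python3 - <<'E'
from rig import robot
from h import *
from d import *
import pickle
a=[180,0,YAW]
o=robot.observe();print(D(o['eef_pos']))
robot.move_l(W(-112,1.3,66.8),a,speed=30)
robot.move_l(W(-112,1.3,65.4),a,speed=20)
robot.sleep(.1);o=robot.observe();print(o['time_s'],o['eef_pos'],o['tool_rot'],o['force'])
r=robot.move_l(W(-78,1.3,65.2),a,speed=30,force_limit=8)
robot.sleep(.1)
o=robot.observe();c=robot.read_camera("wrist");s=robot.read_camera("scene");t=robot.read_camera("top");pickle.dump((o,c,s,t),open("w12.pkl","wb"))
print(r,o['time_s'],o['eef_pos'],D(o['eef_pos']),o['tool_rot'],o['force'],o['moment'])
cv2.imwrite("pics/w12.png",c["img"]);cv2.imwrite("pics/s12.png",cv2.resize(s["img"][190:300,230:370],None,fx=5.4,fy=5.4,interpolation=cv2.INTER_CUBIC));cv2.imwrite("pics/t12.png",cv2.resize(t["img"][125:225,240:360],None,fx=6,fy=6,interpolation=cv2.INTER_CUBIC))
E
```

```text
[-112.7760787   -0.3473351]
27.4 [487.69127797  -9.2152004   65.24997844] [ 1.79991671e+02  2.04274505e-02 -8.80522273e+00] [-0.13538137 -0.03112211 -0.95812845]
False 28.7833 [521.31640569 -14.27590822  65.21317157] [-78.15506205   1.35762706] [-1.79991002e+02  4.45153249e-03 -8.79721559e+00] [-0.03415081 -0.0114317  -1.55306688] [-0.01150908  0.01890428  0.04301067]
```

View pics/s12.png

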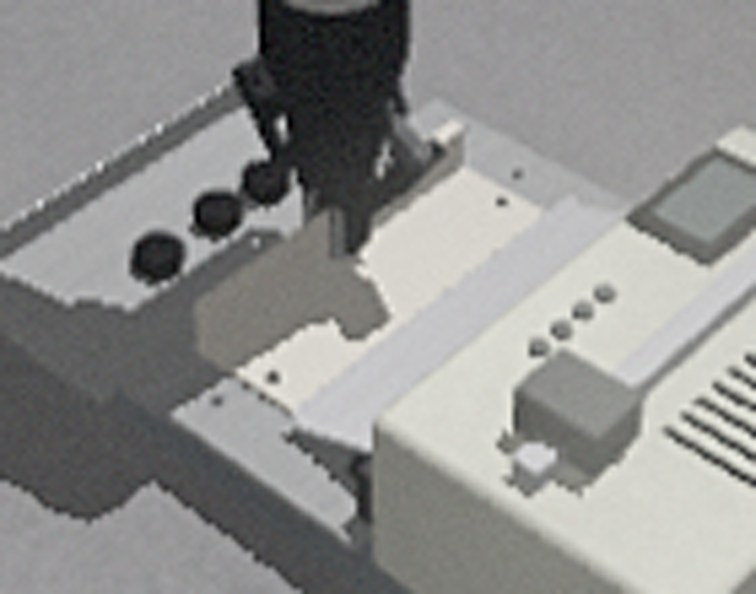

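View pics/t12.png

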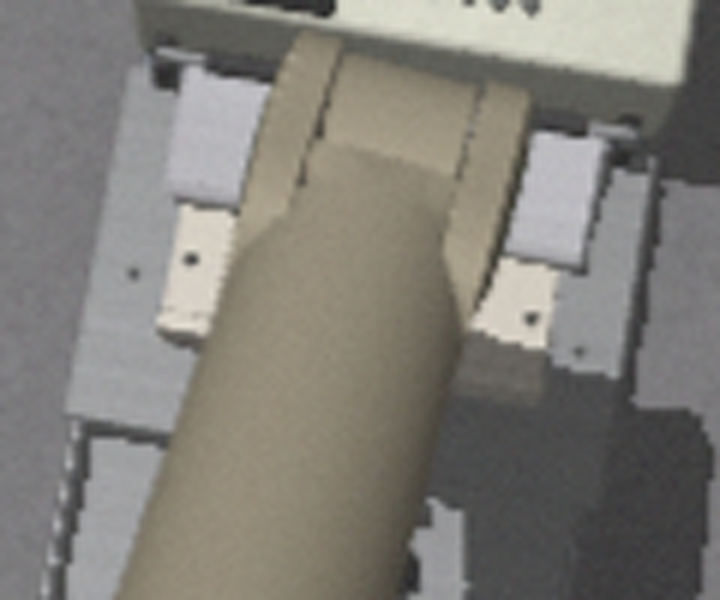

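View pics/w12.png

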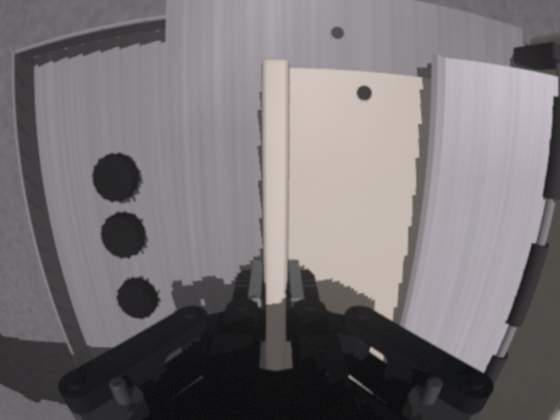

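The strip is under the flap. Its corners are unmoved at (170,197) and (586,267), and the force is about nil. Sliding home next.

```bash
python3 - <<'E'
from rig import robot
from h import *
from d import *
import pickle
a=[180,0,YAW]
r=robot.move_l(W(-62,1.3,65.2),a,speed=30,force_limit=8)
o=robot.observe();print(r,D(o['eef_pos']),o['force'])
if not r:
    r=robot.move_l(W(-46,1.3,65.2),a,speed=12,force_limit=8)
robot.sleep(.15)
o=robot.observe();print(r,o['time_s'],o['eef_pos'],D(o['eef_pos']),o['tool_rot'],o['force'],o['moment'])
s=robot.read_camera("scene");t=robot.read_camera("top");c=robot.read_camera("wrist");pickle.dump((o,c,s,t),open("w13.pkl","wb"))
cv2.imwrite("pics/w13.png",c["img"]);cv2.imwrite("pics/s13.png",cv2.resize(s["img"][190:300,230:370],None,fx=5.4,fy=5.4,interpolation=cv2.INTER_CUBIC));cv2.imwrite("pics/t13.png",cv2.resize(t["img"][125:225,240:360],None,fx=6,fy=6,interpolation=cv2.INTER_CUBIC))
E
```

```text
False [-62.06279655   1.18193747] [ 0.5537515   0.05965461 -1.09512707]
True 30.525 [544.3479677 -17.8701143  65.0373525] [-54.84475618   1.32923337] [-1.79993249e+02  1.11647370e-01 -8.79696005e+00] [-0.87969532  0.29250642  6.12562886] [0.04344478 0.03366659 0.03763685]
```

View pics/s13.png

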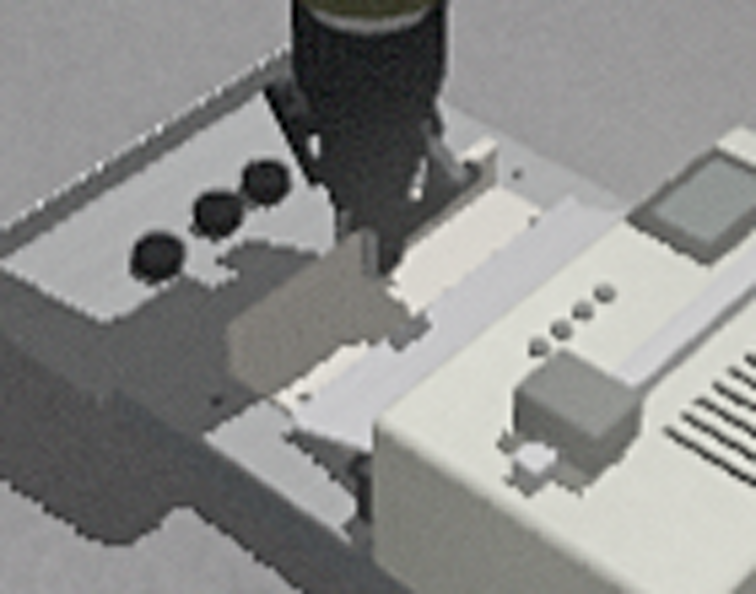

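View pics/t13.png

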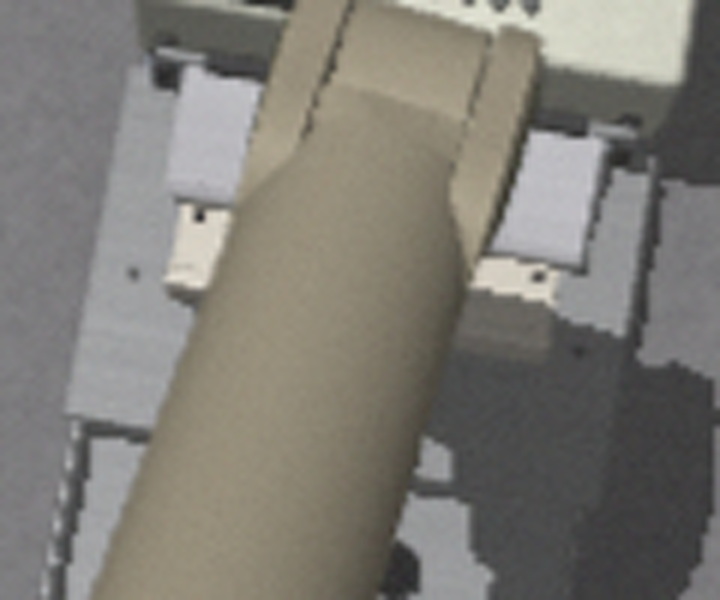

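View pics/w13.png

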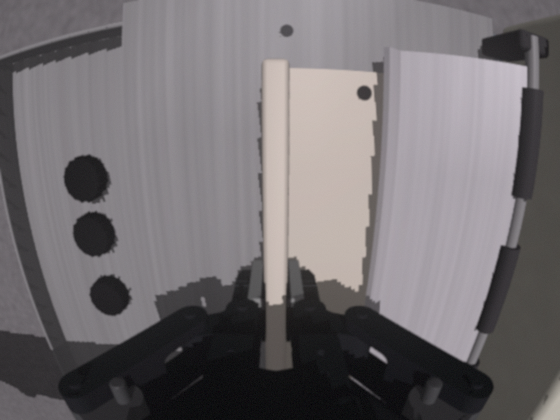

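```bash
python3 - <<'E'
from rig import robot
from h import *
from d import *
import pickle
o,c,s,t=pickle.load(open("w13.pkl","rb"))
g=lambda p,k,x,y:((p[0]+.5)/k-.5+x,(p[1]+.5)/k-.5+y)
for p in((199,215),(539,276)): print("striphole",D(onz(t,g(p,6,240,125),44)).round(1))
a=[180,0,YAW]
robot.move_l(W(-55.2,1.3,65.3),a,speed=20); robot.sleep(.15)
o=robot.observe();print(D(o['eef_pos']),o['eef_pos'][2],o['force'])
r=robot.move_l(W(-49,1.3,65.3),a,speed=10,force_limit=12)
o=robot.observe();print(r,o['time_s'],D(o['eef_pos']),o['eef_pos'][2],R.T@o['force'][:2],o['force'],o['moment'],o['tool_rot'])
robot.sleep(.15)
o=robot.observe();print(r,o['time_s'],D(o['eef_pos']),o['eef_pos'][2],R.T@o['force'][:2],o['force'],o['moment'],o['tool_rot'])
E
```

```text
striphole [-13.9  89.4]
striphole [-14.7 -90.8]
[-55.33878278   1.24392754] 65.11328592349959 [-0.26569084  0.31704842 -0.47484108]
True 31.4083 [-54.81326612   1.28548531] 65.0376922685811 [-0.90320724 -0.15099886] [-0.91567572 -0.01104344  4.90004189] [ 0.03764557  0.08636881 -0.01340598] [-179.99011117    0.18972392   -8.79730896]
True 31.5583 [-54.81477679   1.26762944] 65.0503542403773 [-1.62713727 -0.3594888 ] [-1.66297992 -0.10632808  4.6339545 ] [0.0173242  0.08507084 0.07580782] [-179.99176814    0.18007244   -8.79953262]
```

```bash
python3 - <<'E'
from rig import robot
from h import *
from d import *
a=[180,0,YAW]
z=65.0
for i in range(12):
    robot.move_l(W(-54.4,1.3,z),a,speed=8); robot.sleep(.2)
    o=robot.observe();F=o['force'];print(round(z,2),o['time_s'],D(o['eef_pos']).round(2),o['eef_pos'][2].round(2),(R.T@F[:2]).round(2),F[2].round(2),o['moment'].round(2),o['tool_rot'].round(2))
    if F[2]>8.5: break
    z-=0.1 if F[2]<6 else .05
open("z.txt","w").write(str(z))
E
```

```text
65.0 32.1083 [-54.78   1.29] 65.06 [-4.48  0.1 ] 5.21 [0.1  0.94 0.09] [-1.7999e+02  5.0000e-02 -8.8000e+00]
64.9 32.5583 [-54.78   1.27] 65.04 [-5.39 -0.26] 6.83 [0.15 1.07 0.02] [-1.7999e+02  5.0000e-02 -8.8000e+00]
64.85 33.0083 [-54.8   1.3] 65.05 [-5.58  0.13] 7.78 [0.16 1.05 0.02] [-1.7998e+02  5.0000e-02 -8.8000e+00]
64.8 33.4583 [-54.78   1.27] 65.06 [-6.45  0.33] 8.1 [0.13 1.17 0.02] [-1.7998e+02  5.0000e-02 -8.8000e+00]
64.75 33.9083 [-54.81   1.25] 65.03 [-4.75 -0.4 ] 8.99 [0.12 1.28 0.03] [-1.7998e+02  5.0000e-02 -8.8100e+00]
```

```bash
python3 - <<'E'
from rig import robot
from h import *
from d import *
import pickle
robot.move_l(W(-54.4,1.3,64.68),[180,0,YAW],speed=8)
for i in range(4):
    robot.sleep(.3);o=robot.observe();F=o['force'];print(o['time_s'],D(o['eef_pos']).round(2),o['eef_pos'][2].round(2),(R.T@F[:2]).round(2),F[2].round(2),o['finger_gap'])
s=robot.read_camera("scene");t=robot.read_camera("top");c=robot.read_camera("wrist");pickle.dump((o,c,s,t),open("w14.pkl","wb"))
cv2.imwrite("pics/w14.png",c["img"]);cv2.imwrite("pics/s14.png",s["img"]);cv2.imwrite("pics/t14.png",t["img"])
t0,s0=pickle.load(open("cams.pkl","rb"))
# flap motion check: edge position in top/scene before/after
def prof(cam,xs,y,z):
    uv=proj(cam,[W(x,y,z) for x in xs]).astype(np.float32); g=cv2.cvtColor(cam['img'],cv2.COLOR_BGR2GRAY)
    return cv2.remap(g,uv[:,0].reshape(1,-1),uv[:,1].reshape(1,-1),cv2.INTER_LINEAR)[0].astype(float)
def edge(n,cam,x0,x1,z,ys,sgn):
    xs=np.arange(x0,x1,.5);E=[]
    for y in ys:
        p=cv2.GaussianBlur(prof(cam,xs,y,z).reshape(1,-1),(0,0),2)[0]; d=np.abs(np.gradient(p)); E.append(xs[d.argmax()])
    print(n,E)
ys=[-100,-90,-80,80,90,100]
for n,C in(("top",(t0,t)),("scene",(s0,s))):
    for k,cam in zip(("before","after"),C):
        edge(n+" flaplip "+k,cam,-14,2,55,ys,1); edge(n+" hinge-side "+k,cam,50,66,73,ys,1)
E
```

```text
34.4583 [-54.78   1.3 ] 65.05 [-6.81 -0.83] 9.94 8.587742661620046
34.7583 [-54.77   1.25] 65.05 [-6.69 -0.52] 9.57 8.619284191753309
35.0583 [-54.77   1.27] 65.04 [-6.46  0.17] 10.25 8.315266959907321
35.3583 [-54.78   1.3 ] 65.03 [-6.6  -1.36] 10.02 8.235681875493915
top flaplip before [np.float64(-8.5), np.float64(-7.5), np.float64(-8.5), np.float64(-8.5), np.float64(-7.5), np.float64(-8.5)]
top hinge-side before [np.float64(54.0), np.float64(53.0), np.float64(54.0), np.float64(54.0), np.float64(52.5), np.float64(54.5)]
top flaplip after [np.float64(-12.0), np.float64(-10.5), np.float64(-12.5), np.float64(-12.0), np.float64(-7.5), np.float64(-8.5)]
top hinge-side after [np.float64(54.0), np.float64(53.0), np.float64(54.0), np.float64(54.0), np.float64(52.5), np.float64(54.5)]
scene flaplip before [np.float64(-8.0), np.float64(-7.5), np.float64(-7.5), np.float64(-8.5), np.float64(-9.0), np.float64(-8.0)]
scene hinge-side before [np.float64(51.5), np.float64(62.5), np.float64(57.5), np.float64(63.5), np.float64(52.5), np.float64(58.5)]
scene flaplip after [np.float64(-12.5), np.float64(-7.5), np.float64(-9.0), np.float64(-12.5), np.float64(-8.5), np.float64(-10.0)]
scene hinge-side after [np.float64(51.5), np.float64(59.5), np.float64(53.5), np.float64(56.0), np.float64(52.0), np.float64(59.0)]
```

View pics/s14.png

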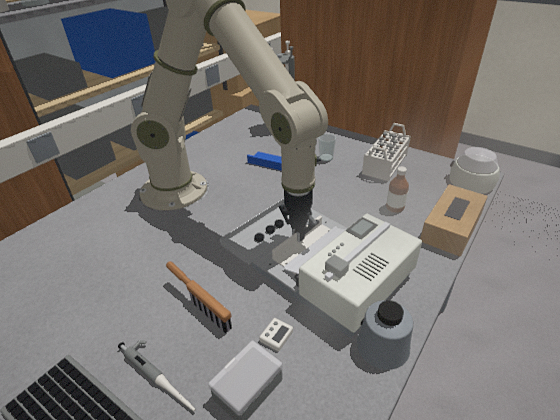

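View pics/t14.png

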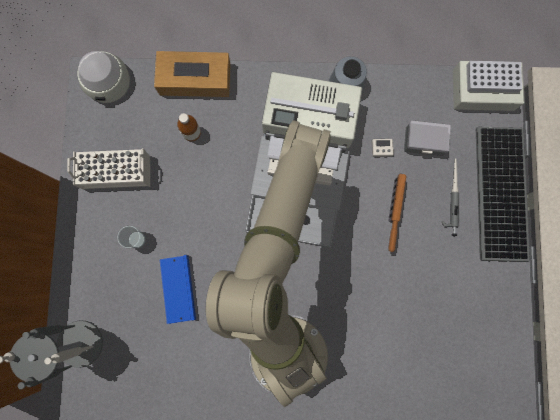

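View pics/w14.png

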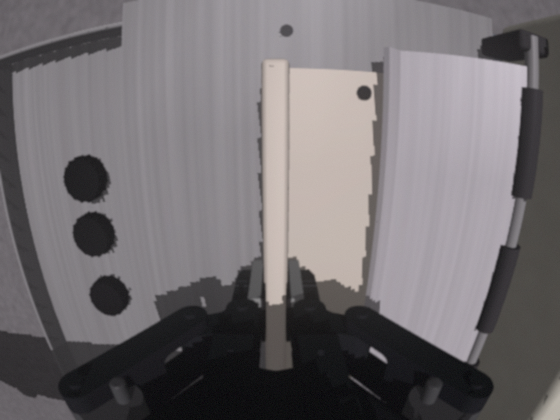

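All objects are in place, with about 10 N down, about 6.5 N against the stop, and steady. Handing in.

```bash
python3 - <<'E'
from rig import robot
robot.job_done()
o=robot.observe();print(o['time_s'],o['force'],o['finger_gap'])
E
```

```text
the job is handed in; nothing more can be done
the job is handed in; nothing more can be done
```

The job is done and handed in at about 35 s of the 67 s allowed.

- **Caps:** I swept all three off the deck into the tray in one brush stroke, and the pictures show them lying there. The brush is back standing where it started.
- **Strip:** I gripped it by the lip, laid it flat on the deck, slid it under the flap and pushed it home. Two separate pushes stopped at the same point, and the position matches the stop bar to about 1 mm. By the camera it is centred to about 1–2 mm and square to about 0.3°.
- **Final hold:** I was still gripping the lip, pressing down with about 10 N and about 6.5 N against the stop. Both were steady over the last second before handing in.
- **Bystanders:** The other objects, including the blue look-alike, look unmoved in the final pictures.

**Checks that disagreed:**
- **Deck position:** the cameras differed by 2–4 mm on where the deck sits sideways. I used the top view's edge fits, which agreed with the screw holes.
- **Flap:** my automatic before/after check gave no clear answer, because it picked up the strip's edge and shadow instead. By eye, the flap's corners had not moved as the strip slid under and came home.

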